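Seat the tube and snug the screw clamp

ROBOT

A 6-joint arm with a two-finger parallel gripper is mounted at the origin on the work surface. World frame = base frame: x ahead of the robot, y to its left, z up, the work surface at z = 0. Lengths are in m, angles in rad, forces in N, time in s.
With the tool pointing down it reaches from about 0.35 to 0.975 m from the base axis. Payload 4.9 kg.
Tool frame: the origin (TCP) lies at the very end of the fingers, on their centre line; the grasp point (between the pads) lies 19 mm behind it; z points along the fingers, x is the direction in which the jaws open and shut, and the axes are right-handed (so a half turn about z gives the same grasp; the last joint's range is limited). The gripper opens to 85 mm and grips with 20 to 120 N. Pads are 22 mm wide; open, the fingers measure 114 mm over their backs; the gripper's body (76 mm by 85 mm) begins 54 mm behind the grasp point. The pads swing forward as they close: fully open they stand 13 mm farther back than shut.
Start: joints at [-1.288, 0.053, 1.613, -0, 1.476, -0.119], TCP at [0.244, -0.575, 0.231] pointing down, gripper open.
Joint ranges: [-3.01, 3.01], [-1.01, 2.22], [0.06, 2.58], [-1.02, 4.17], [0.09, 2.62], [-3.14, 3.14]. Speed limits (rad/s): [2.57, 2.57, 3.14, 3.14, 3.14, 3.14].

INTERFACE

Orientations are given as a unit quaternion [w, x, y, z].
In Python, from plant import * gives the robot as it stands.
- The arm moves only by the shell command python3 -m inch 'ROWS'. ROWS is text: rows parted by semicolons, each of 7 numbers parted by spaces: the shift along the tool's x, y, z in m, then the turn, a rotation vector about the tool's x, y, z in rad, then the closure, from 0 (fully open) to 1 (shut). A call has 1 to 10 rows; each row shifts and turns the commanded pose from where the row before left it, along the tool's axes as they then stand; what a row does not reach is not made up. A row lasts 1/12 s, in which the tool goes at most 41.7 mm and 7.16 degrees, less where a joint would pass 70% of its speed; a pose out of reach is approached as far as the arm can. A call with a gripper value outside its range is refused whole. The fingers move at their own pace and stop on an object; the grip force is fixed at half the most. Time passes only in rows, so rows that do not move let the fingers close. It gives the time, the measured TCP pose, the force and the opening at its end, in the units of the state.
- state(): the state, without advancing time (a new reading comes with each control period).
- grab_frame(name): name is "side" or "top"; returns the picture (480x640x3 uint8, blue, green, red); there is no depth.
- camera_info(name): a dict with "vertical_fov" (degrees; the focal length in pixels is half the picture's height over the tangent of half this angle, whatever the lens; pixels are square), "cx", "cy" (the principal point, pixels), "origin" and "rotation" of the camera in the world. Camera axes: x right, y down, z forward; pixel columns grow to the right and rows downward; lengths in m; the calibration is good to about 2 mm. A picture is of the moment at which its call begins. camera_info takes no time and is no camera call.
- job_done(): hands the job in, once; it reports no verdict.
The state is a dict: "time": time; "joint_pos": joint angles; "joint_vel": joint speeds; "joint_efforts": joint torques, N m; "tool_pos": TCP position; "tool_rot": TCP orientation; "contact_force": force on the tool from outside, world axes, zero at the start; "ft_torque": the same for the moment, N m; "gripper_width": opening from 0.0 (shut) to 1.0 (fully open).
Only numpy, scipy, OpenCV 4.12 (cv2) and the standard library are available. Lean on these libraries where they do the work, as an engineer would, in place of code of your own. Each camera call takes 0.05 s, during which the arm holds its last target.

TASK

Push the aluminium tube along its channel until its end is fully home against the red stop, then wind the clamp's crank clockwise until the orange pad meets the tube, and snug it down by feel: held firmly, but not so hard that the thin tube is crushed. Then let go, with the tube still home and clamped, and leave the other things on the bench where they are.

Things in the scene. Friction and masses are not known exactly. Their poses are not given: they have to be found in the camera images.
- bed: Grey steel bed block, fixed to the bench. Origin on the bench top below the screw's axis; y runs along the channel from the red stop to the open end, z up. Block: x -90 to +45, y -50 to +150 mm, top (channel floor) 30 mm above the bench. Two steel rails, 6 wide, 10 mm high, y -30 to +150 mm, leave a channel 35 mm wide centred on x = 0.
- frame: Blue C-frame of the clamp, fixed to the bed, same origin and axes. Column: x -82 to -50, y -23 to +23 mm; its arm reaches over the channel to x = +22 mm, 135 to 165 mm above the bench. The crank is on top; under the arm hang a steel spindle, an aluminium stem and a round orange pad, 30 mm across, on a spring (8 N/mm). Clockwise seen from above lowers the pad.
- screw_axis (a point): Point on the screw's vertical axis at the top of the steel crank arm (18 mm wide), 190 mm above the bench; nothing on the hub is higher. One turn moves the pad 24 mm (3.8 mm per rad). The stem's length is set anew each time, so the crank's angle does not tell the gap: the pad starts 4 to 22 mm above the tube, so contact comes after 1.1 to 5.8 rad and must be felt. The screw does not slip back.
- knob (a point): Centre of the red crank handle: upright, 20 mm across, 50 high, spins freely, 55 mm from the screw axis; its foot, on the crank arm, is 27 mm below. Turning it free takes 3.6 N along the circle; each 10 N on the pad adds 0.7 N, each rad past contact 30 N on the pad. At rest friction hides part: about 0.5 to 1.5 N free, 2 to 3 N at 20 N. Snug: 12 to 45 N, best 25, on the pad; over 60 crushes.
- tube_center (a point): Centre of the loose aluminium box-section tube with black end caps: 30 mm wide (x), 160 mm long (y), 40 mm high, about 0.16 kg, lying in the channel under the pad. Its y axis lies along the channel. Fully home, its centre is 80 mm from the stop's face, i.e. at y = +50 mm in the bed's frame; at the start it stands 20 to 50 mm short of that, towards the open end.
- tape: Bystander: roll of green tape, 92 mm across, 22 mm high, loose. Origin at the centre of its underside.
- wirebrush: Bystander: wooden wire brush, 220 x 28 x 36 mm, loose, long along its y. Origin at the centre of its underside.
- hammer: Bystander: hammer, loose on the bench, lying along its x.
- screwdriver: Bystander: screwdriver, loose on the bench, lying along its x.
- spray: Bystander: closed can 60 mm across and 170 mm high, standing loose. Origin at the centre of its underside.
- offcut: Bystander: piece of steel angle, 120 x 40 x 40 mm, loose.
- washer: Bystander: large steel washer, 44 mm across, 5 mm thick, loose.
- stop (a point): Point on the face of the red stop block (60 mm wide, 20 thick, 35 mm high above the channel floor) that closes the channel; at y = -30 mm of the bed's frame, on the channel's centre line, 20 mm above the channel floor.
Not all that is in view belongs to the job. What is shaped like the part that bears tube_center but blue or turquoise is not meant.

How it is judged:
By the outcome, as a careful person would: the job done as asked, in the order asked, and still so for the second after the job is handed in, with the robot touching nothing.
It also fails if it takes over 67 s, if anything falls off the work surface, if the arm or the gripper's body presses on something with over 40 N, if the wrist force passes 120 N, or if a joint passes its speed limit or range.

## Working session

There is one attempt and no reset: what is moved stays moved. The work goes in short steps, Python scripts to look and compute and a shell command to move; the robot and the scene stay as the last step left them, time stands still between calls to the robot, and variables do not carry over. Pictures are saved under pics/ and viewed, and the job is handed in when it is done.

```bash
ls; mkdir -p pics; python3 - <<'E'
from plant import *
import cv2
for n in("side","top"):
    cv2.imwrite(f"pics/{n}0.png",grab_frame(n)); print(n,camera_info(n))
print(state())
E
```

```text
pics
side {'vertical_fov': 42.247538180172555, 'cx': 311.9253738784237, 'cy': 233.88246328438416, 'origin': array([-0.14045771,  0.67639353,  1.12569582]), 'rotation': array([ 0.1337688 , -0.35203478,  0.85765128, -0.35015954])}
top {'vertical_fov': 57.60823659597493, 'cx': 313.8589043722528, 'cy': 236.00081835633105, 'origin': array([ 0.42399139, -0.0189584 ,  1.24491001]), 'rotation': array([-0.02724078,  0.71424824, -0.69921677,  0.01425842])}
{'time': 0.1, 'joint_pos': array([-1.28801988e+00,  5.33091197e-02,  1.61414510e+00,  1.99453347e-05,
        1.47598087e+00, -1.18982119e-01]), 'joint_vel': array([-0.00018606, -0.00202386, -0.00268268,  0.00020972,  0.00067072,
       -0.00115413]), 'joint_efforts': array([ 3.98727625e-04, -3.94900596e+01, -3.71364856e+01, -2.57010959e-05,
        3.89219524e-03, -1.31376203e-05]), 'tool_pos': array([ 0.24425895, -0.57469308,  0.23018154]), 'tool_rot': array([-6.03496786e-04,  8.33976782e-01, -5.51798766e-01, -6.96080999e-04]), 'contact_force': array([-0.25339802, -0.34842733,  0.14559142]), 'ft_torque': array([ 0.04007638, -0.01939902,  0.01693638]), 'gripper_width': 0.997710973542598}
```

View pics/side0.png

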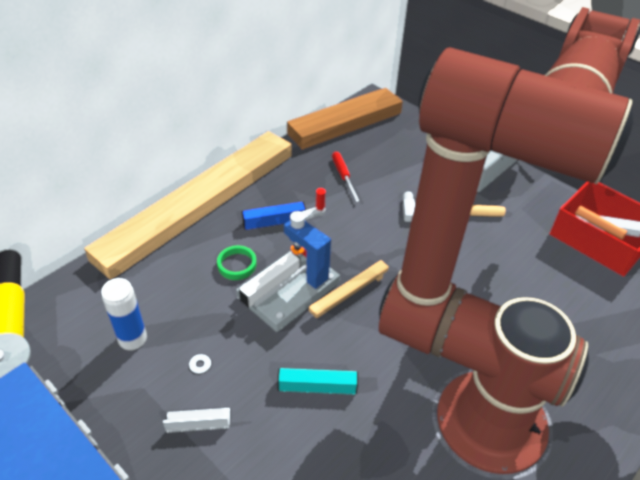

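View pics/top0.png

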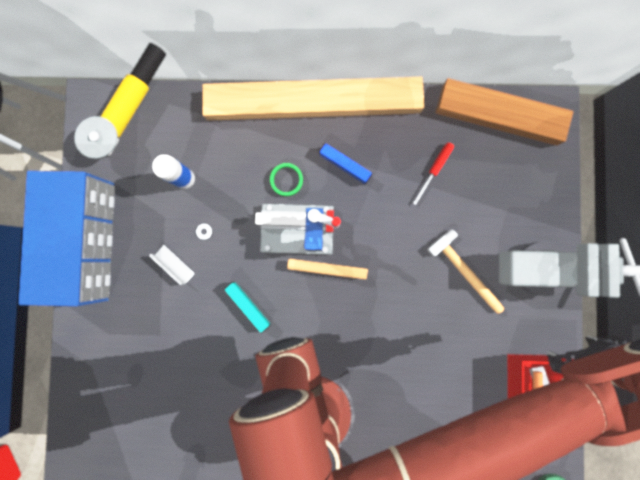

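```bash
python3 - <<'E'
import cv2
a=cv2.imread("pics/side0.png")[170:340,200:400];b=cv2.imread("pics/top0.png")[185:275,235:365]
cv2.imwrite("pics/side0c.png",cv2.resize(a,None,fx=4,fy=3.5*4/3.5*1.0,interpolation=cv2.INTER_CUBIC)[:600])
cv2.imwrite("pics/top0c.png",cv2.resize(b,None,fx=6,fy=6,interpolation=cv2.INTER_CUBIC))
E
```

```text
(no output)
```

View pics/side0c.png

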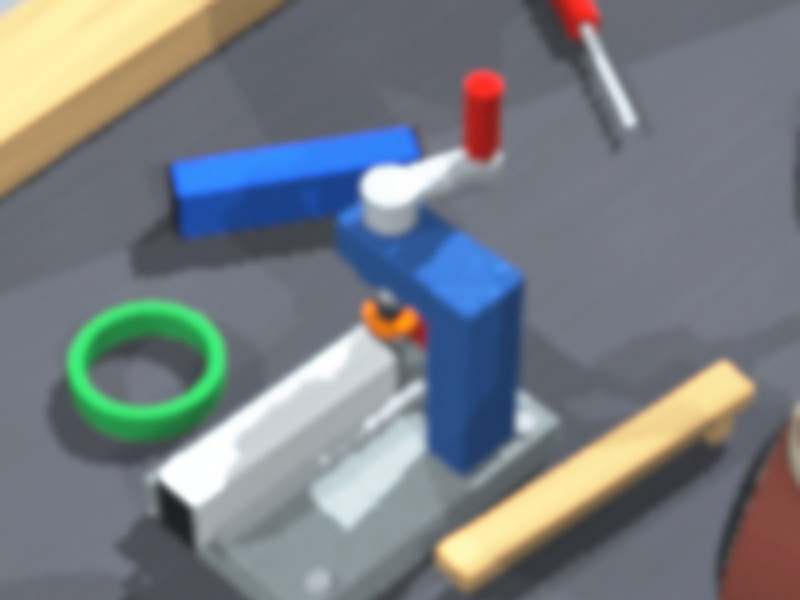

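View pics/top0c.png

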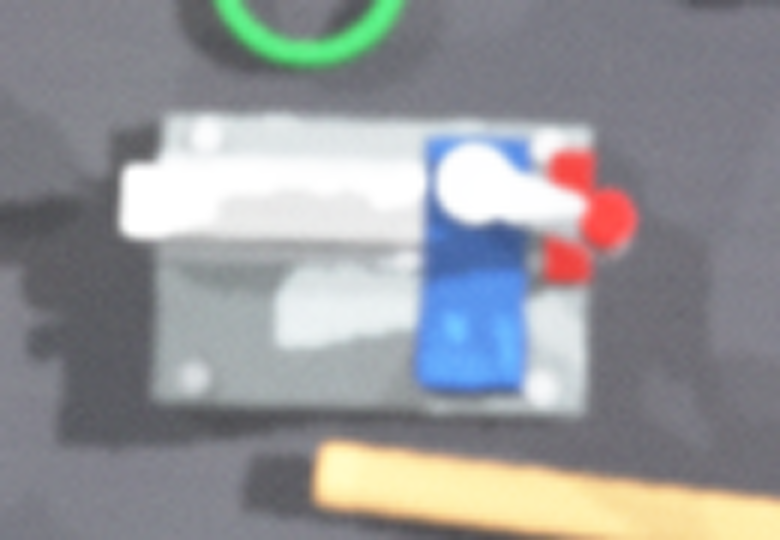

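```bash
cat > h.py <<'E'
from plant import *
import numpy as np, cv2
from scipy.spatial.transform import Rotation as R
def cam(n):
    c=camera_info(n);f=240/np.tan(np.radians(c["vertical_fov"])/2)
    q=c["rotation"];return np.array(c["origin"]),R.from_quat([q[1],q[2],q[3],q[0]]).as_matrix(),f,c["cx"],c["cy"]
def ray(n,u,v):
    o,M,f,cx,cy=cam(n);d=M@[(u-cx)/f,(v-cy)/f,1];return o,d/np.linalg.norm(d)
def onz(n,u,v,z):
    o,d=ray(n,u,v);return o+d*(z-o[2])/d[2]
def proj(n,p):
    o,M,f,cx,cy=cam(n);c=M.T@(np.array(p)-o);return np.array([cx+f*c[0]/c[2],cy+f*c[1]/c[2]])
def tri(s,t):
    (a,d),(b,e)=ray("side",*s),ray("top",*t)
    k=np.linalg.lstsq(np.c_[d,-e],b-a,rcond=None)[0];p,q=a+k[0]*d,b+k[1]*e
    return (p+q)/2,np.linalg.norm(p-q)
S=lambda x,y:(200+(x+.5)/4-.5,170+(y+.5)/4-.5)
T=lambda x,y:(235+(x+.5)/6-.5,185+(y+.5)/6-.5)
np.set_printoptions(precision=4,suppress=True)
E
python3 - <<'E'
from h import *
print("knobtop",tri(S(484,80),T(611,219)),onz("side",*S(484,80),.24),onz("top",*T(611,219),.24),)
print("hub",tri(S(389,178),T(473,183)),onz("side",*S(389,178),.19),onz("top",*T(473,183),.19))
print("bed")
C=[onz("top",*T(*p),.03) for p in[(162,113),(593,126),(587,412),(153,403)]]
for c in C:print(c)
print([np.linalg.norm(C[i]-C[i-1]) for i in range(4)])
print("tube end",onz("top",*T(121,166),.07),onz("top",*T(121,238),.07),onz("side",*S(155,476),.07),onz("side",*S(200,520),.07))
print("tube tri", tri(S(155,476),T(121,166)),tri(S(200,520),T(121,238)))
print("stop",onz("top",*T(550,150),.065),onz("top",*T(595,150),.065),onz("top",*T(592,282),.065))
E
```

```text
knobtop (array([ 0.5188, -0.0502,  0.2461]), np.float64(0.0023632282597399216)) [ 0.5243 -0.0546  0.24  ] [ 0.5184 -0.0512  0.24  ]
hub (array([0.5363, 0.0036, 0.1986]), np.float64(0.0016453831390606435)) [ 0.5433 -0.0022  0.19  ] [0.5366 0.0033 0.19  ]
bed
[0.5837 0.1529 0.03  ]
[ 0.5815 -0.0487  0.03  ]
[ 0.4482 -0.0485  0.03  ]
[0.4481 0.1531 0.03  ]
[np.float64(0.13565601396545263), np.float64(0.20159805610458567), np.float64(0.13332536626476532), np.float64(0.201640400138137)]
tube end [0.554  0.1651 0.07  ] [0.5214 0.1641 0.07  ] [0.5557 0.1646 0.07  ] [0.516  0.1675 0.07  ]
tube tri (array([0.5542, 0.1652, 0.0716]), np.float64(0.0010131314195173972)) (array([0.5212, 0.1646, 0.0628]), np.float64(0.001898277169348837))
stop [ 0.5657 -0.0286  0.065 ] [ 0.5661 -0.049   0.065 ] [ 0.5062 -0.0488  0.065 ]
```

```bash
python3 -m inch '0 0 -0.03 0 0 0.1 1;0 0 -0.03 0 0 0.1 1;0 0 -0.03 0 0 0.1 1;0 0 -0.01 0 0 0.102 1'; python3 -m inch '-0.038 -0.0145 0 0 0 0 1;-0.038 -0.0145 0 0 0 0 1;-0.038 -0.0145 0 0 0 0 1;-0.038 -0.0145 0 0 0 0 1;-0.038 -0.0145 0 0 0 0 1;-0.038 -0.0145 0 0 0 0 1;-0.038 -0.0145 0 0 0 0 1;-0.038 -0.0145 0 0 0 0 1;-0.038 -0.0145 0 0 0 0 1;-0.038 -0.0145 0 0 0 0 1'
```

```text
time: 0.43
tool_pos: [0.2448, -0.5764, 0.3367]
tool_rot: [-0.002, -0.705, 0.709, -0.003]
contact_force: [-0.1, 0.4, 0.9]
gripper_width: 0.457
time: 1.27
tool_pos: [0.3895, -0.1932, 0.3309]
tool_rot: [0.0, -0.707, 0.707, 0.0]
contact_force: [0.8, -0.1, 0.7]
gripper_width: -0.002
```

```bash
python3 -m inch '-0.039 -0.0147 0 0 0 0 1;-0.039 -0.0147 0 0 0 0 1;-0.039 -0.0147 0 0 0 0 1;-0.039 -0.0147 0 0 0 0 1;-0.039 -0.0147 0 0 0 0 1;-0.039 -0.0147 0 0 0 0 1;-0.039 -0.0147 0 0 0 0 1;-0.039 -0.0147 0 0 0 0 1;-0.039 -0.0147 0 0 0 0 1;-0.039 -0.0147 0 0 0 0 1';  python3 -m inch '0 0 0.03 0 0 0 1;0 0 0 0 0 0 1'
```

```text
time: 2.1
tool_pos: [0.5365, 0.1969, 0.3307]
tool_rot: [0.0, 0.707, -0.707, -0.0]
contact_force: [1.0, -0.5, 0.5]
gripper_width: -0.003
time: 2.27
tool_pos: [0.5344, 0.1961, 0.2951]
tool_rot: [0.004, 0.708, -0.706, -0.003]
contact_force: [-1.2, -0.6, -2.3]
gripper_width: -0.0
```

```bash
python3 -m inch '-0.012 -0.002 0.03 0 0 0 1;0 0 0.04 0 0 0 1;0 0 0.04 0 0 0 1;0 0 0.04 0 0 0 1;0 0 0.04 0 0 0 1;0 0 0.03 0 0 0 1;0 0 0.02 0 0 0 1;0 0 0.01 0 0 0 1;0 0 0 0 0 0 1;0 0 0 0 0 0 1'; python3 - <<'E'
from h import *
a=grab_frame("top");b=grab_frame("side");print(state()["tool_pos"],state()["tool_rot"])
cv2.imwrite("pics/t1.png",np.hstack([cv2.resize(a[150:290,200:360],None,fx=2.5,fy=2.5),cv2.resize(b[190:330,200:360],None,fx=2.5,fy=2.5)]))
E
```

```text
time: 3.1
tool_pos: [0.5389, 0.2061, 0.0521]
tool_rot: [0.0, -0.707, 0.707, -0.0]
contact_force: [0.8, -0.5, -0.6]
gripper_width: -0.002
[0.5403 0.2068 0.0539] [ 0.0017 -0.7069  0.7073 -0.001 ]
```

View pics/t1.png

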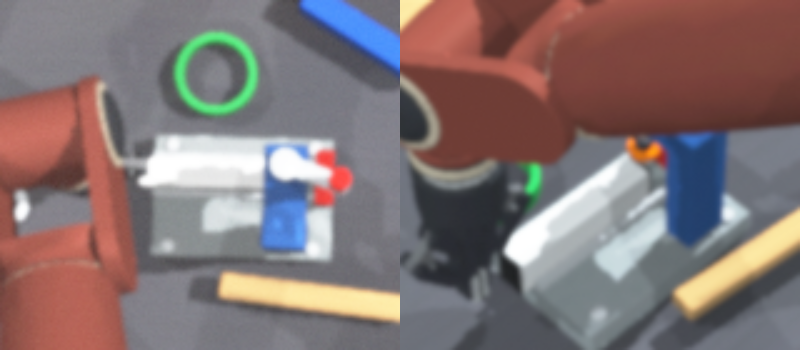

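```bash
python3 -m inch '0.006 0.001 0.004 0 0 0 1;0.006 0 0 0 0 0 1;0.006 0 0 0 0 0 1;0.004 0 0 0 0 0 1;0.004 0 0 0 0 0 1;0.004 0 0 0 0 0 1;0.004 0 0 0 0 0 1'; python3 -m inch '0.003 0 0 0 0 0 1;0.003 0 0 0 0 0 1;0.003 0 0 0 0 0 1;0.003 0 0 0 0 0 1';
```

```text
time: 3.78
tool_pos: [0.5378, 0.1725, 0.0477]
tool_rot: [0.001, -0.707, 0.707, 0.0]
contact_force: [0.7, 1.8, 0.9]
gripper_width: 0.001
time: 4.12
tool_pos: [0.5378, 0.1607, 0.0477]
tool_rot: [0.0, -0.707, 0.707, -0.0]
contact_force: [-0.0, 3.3, 3.0]
gripper_width: -0.005
```

```bash
python3 -m inch '0.003 0 0 0 0 0 1;0.003 0 0 0 0 0 1'; python3 -m inch '0.002 0 0 0 0 0 1;0.002 0 0 0 0 0 1'; python3 -m inch '0.002 0 0 0 0 0 1'
```

```text
time: 4.28
tool_pos: [0.5378, 0.1546, 0.0477]
tool_rot: [0.0, -0.707, 0.707, -0.0]
contact_force: [0.1, 3.4, 2.6]
gripper_width: -0.003
time: 4.45
tool_pos: [0.5378, 0.1506, 0.0476]
tool_rot: [0.0, -0.707, 0.707, -0.0]
contact_force: [-0.2, 3.8, 3.6]
gripper_width: 0.004
time: 4.53
tool_pos: [0.5378, 0.1487, 0.0476]
tool_rot: [0.0, -0.707, 0.707, -0.0]
contact_force: [-0.6, 3.7, 4.2]
gripper_width: -0.001
```

```bash
python3 -m inch '0.0015 0 0 0 0 0 1';python3 -m inch '0.0015 0 0 0 0 0 1'
```

```text
time: 4.62
tool_pos: [0.5378, 0.1481, 0.0477]
tool_rot: [0.001, -0.707, 0.707, 0.001]
contact_force: [-0.6, 12.0, 4.0]
gripper_width: -0.002
time: 4.7
tool_pos: [0.5378, 0.148, 0.0477]
tool_rot: [0.003, -0.707, 0.708, 0.002]
contact_force: [0.7, 17.1, 3.2]
gripper_width: 0.002
```

```bash
python3 -m inch '0.002 0 0 0 0 0 1;0 0 0 0 0 0 1'; python3 -m inch '-0.01 0 0 0 0 0 1;-0.02 0 0 0 0 0 1;0 0 -0.04 0 0 0 1;0 0 -0.041 0 0 0 1;0 0 -0.041 0 0 0 1;0 0 -0.041 0 0 0 0.6;0 0 -0.041 0 0 0 0;0 0 -0.041 0 0 0 0;0 0 -0.01 0 0 0 0;0.02 0.002 0 0 0 0 0'; python3 -m inch '0.04 0.0035 0 0 0 0 0;0.04 0.0035 0 0 0 0 0;0.04 0.0035 0 0 0 0 0;0.04 0.0035 0 0 0 0 0;0.039 0.0025 0 0 0 0 0;0 0 0 0 0 0 0;0 0 0 0 0 0 0'; python3 - <<'E'
from h import *
a=grab_frame("top");b=grab_frame("side");print(state()["tool_pos"],state()["tool_rot"])
cv2.imwrite("pics/t2.png",np.hstack([cv2.resize(a[150:290,200:360],None,fx=2.5,fy=2.5),cv2.resize(b[150:330,200:360],None,fx=2.5,fy=350/180)]))
E
```

```text
time: 4.87
tool_pos: [0.538, 0.148, 0.0479]
tool_rot: [0.004, -0.707, 0.708, 0.003]
contact_force: [1.3, 19.9, 1.0]
gripper_width: 0.0
time: 5.7
tool_pos: [0.5373, 0.1547, 0.3074]
tool_rot: [-0.003, 0.708, -0.706, 0.003]
contact_force: [0.7, -0.3, -0.6]
gripper_width: 0.71
time: 6.28
tool_pos: [0.5181, -0.0477, 0.301]
tool_rot: [-0.001, -0.705, 0.709, 0.001]
contact_force: [-0.3, 1.0, 0.3]
gripper_width: 1.0
[ 0.5186 -0.0454  0.3014] [-0.0007 -0.7069  0.7073  0.0006]
```

View pics/t2.png

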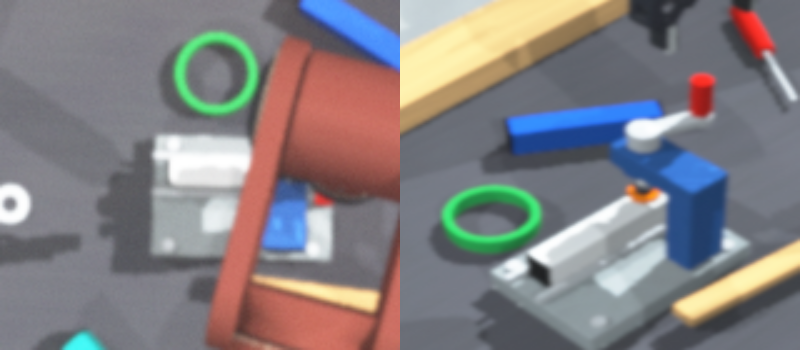

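```bash
python3 -m inch '0.0045 0 0.02 0 0 0 0;0 0 0.03 0 0 0 0;0 0 0.03 0 0 0 0;0 0 0.015 0 0 0 0;0 0 0.003 0 0 0 0.3;0 0 0 0 0 0 0.4;0 0 0 0 0 0 0.5'; python3 - <<'E'
from h import *
b=grab_frame("side");print(state()["tool_pos"],state()["contact_force"])
cv2.imwrite("pics/t3.png",cv2.resize(b[150:300,220:370],None,fx=4,fy=4))
print(onz("top",200+168/2.5,150+165/2.5,.07))
E
```

```text
time: 6.97
tool_pos: [0.5196, -0.0492, 0.2054]
tool_rot: [-0.0, 0.708, -0.707, 0.001]
contact_force: [0.4, 0.3, 0.4]
gripper_width: 0.607
[ 0.52   -0.0495  0.2062] [ 0.527  -0.5832  0.9767]
[0.5445 0.131  0.07  ]
```

View pics/t3.png

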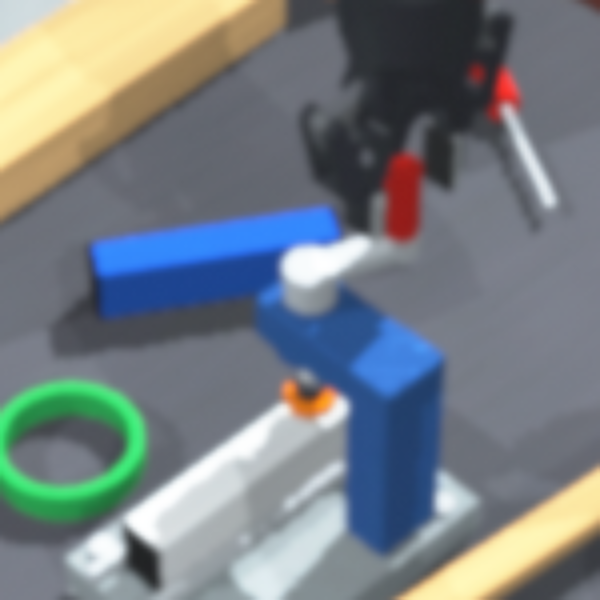

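```bash
python3 -m inch '0 0 0 0 0 0 0.7;0 0 0 0 0 0 0.8;0 0 0 0 0 0 0.9;0 0 0 0 0 0 1;0 0 0 0 0 0 1;0 0 0 0 0 0 1;0 0 0 0 0 0 1'; python3 -c "
from h import *
s=state();print(s['tool_pos'],s['contact_force'],s['gripper_width'])"
```

```text
time: 7.6
tool_pos: [0.5204, -0.0481, 0.2067]
tool_rot: [-0.003, 0.707, -0.707, 0.0]
contact_force: [1.0, 7.4, 4.3]
gripper_width: 0.218
[ 0.5204 -0.0481  0.2067] [0.9653 7.4326 4.3213] 0.21822749526862006
```

```bash
cat >> h.py <<'E'
def table(cx,cy,r,th0,n,d=0.1):
    p=np.array([cx+r*np.cos(th0),cy+r*np.sin(th0)]);
    for i in range(1,n+1):
        t=th0-d*i;q=np.array([cx+r*np.cos(t),cy+r*np.sin(t)])
        st=np.round(q-p,4);p=p+st;print("%2d th %.3f  %.4f %.4f"%(i,t,-st[1]+0,-st[0]+0))
E
python3 -c "
from h import *
table(.538,.004,.055,-1.904,22)"
```

```text
1 th -2.004  -0.0021 0.0051
 2 th -2.104  -0.0025 0.0049
 3 th -2.204  -0.0030 0.0046
 4 th -2.304  -0.0035 0.0042
 5 th -2.404  -0.0039 0.0039
 6 th -2.504  -0.0042 0.0035
 7 th -2.604  -0.0046 0.0031
 8 th -2.704  -0.0049 0.0025
 9 th -2.804  -0.0051 0.0021
10 th -2.904  -0.0052 0.0016
11 th -3.004  -0.0054 0.0010
12 th -3.104  -0.0055 0.0005
13 th -3.204  -0.0055 -0.0001
14 th -3.304  -0.0055 -0.0006
15 th -3.404  -0.0053 -0.0012
16 th -3.504  -0.0053 -0.0017
17 th -3.604  -0.0050 -0.0022
18 th -3.704  -0.0048 -0.0027
19 th -3.804  -0.0045 -0.0031
20 th -3.904  -0.0042 -0.0036
21 th -4.004  -0.0037 -0.0040
22 th -4.104  -0.0034 -0.0044
```

```bash
(python3 -m inch '-0.0031 0.0051 0 0 0 0 1'; python3 -m inch '-0.0025 0.0049 0 0 0 0 1'; python3 -m inch '-0.0030 0.0046 0 0 0 0 1'; python3 -m inch '-0.0035 0.0042 0 0 0 0 1';python3 -m inch '-0.0039 0.0039 0 0 0 0 1') | tee log1 | grep -v -e time -e rot -e grip
```

```text
tool_pos: [0.5163, -0.0464, 0.2067]
contact_force: [4.1, -0.4, 1.8]
tool_pos: [0.511, -0.044, 0.2067]
contact_force: [5.1, 2.4, 3.4]
tool_pos: [0.5062, -0.0411, 0.2067]
contact_force: [6.0, 2.2, 3.3]
tool_pos: [0.5019, -0.0379, 0.2067]
contact_force: [4.8, 0.9, 2.4]
tool_pos: [0.4979, -0.0341, 0.2067]
contact_force: [5.0, 0.4, 4.2]
```

```bash
(python3 -m inch '-0.0042 0.0033 0 0 0 0 1'; python3 -m inch '-0.0047 0.0029 0 0 0 0 1'; python3 -m inch '-0.0049 0.0025 0 0 0 0 1'; python3 -m inch '-0.0051 0.0021 0 0 0 0 1';python3 -m inch '-0.0052 0.0016 0 0 0 0 1') | tee log2 | grep -v -e time -e rot -e grip
cat >> h.py <<'E'
def ana():
    import re,glob
    P=[];F=[]
    for i in range(1,40):
        try: t=open(f"log{i}").read()
        except: break
        P+=[eval(x) for x in re.findall(r"tool_pos: (.*)",t)];F+=[eval(x) for x in re.findall(r"force: (.*)",t)]
    P=np.array(P);F=np.array(F)
    from scipy.optimize import least_squares
    c=least_squares(lambda q:np.hypot(P[:,0]-q[0],P[:,1]-q[1])-.055,[.538,.004]).x
    th=np.arctan2(P[:,1]-c[1],P[:,0]-c[0]);th=np.unwrap(th)
    ft=-(F[:,0]*np.sin(th)-F[:,1]*np.cos(th));fr=F[:,0]*np.cos(th)+F[:,1]*np.sin(th)
    print("c",c)
    for i in range(len(th)):print("%d turned %.2f th %.3f r %.4f Ft %.2f Fr %.2f Fz %.1f"%(i,-1.904-th[i],th[i],np.hypot(*(P[i,:2]-c)),ft[i],fr[i],F[i,2]))
E
python3 -c "
from h import *
ana()"
```

```text
tool_pos: [0.4943, -0.0301, 0.2067]
contact_force: [5.4, -2.0, 6.7]
tool_pos: [0.4911, -0.0256, 0.2067]
contact_force: [3.6, -2.3, 6.8]
tool_pos: [0.4884, -0.0209, 0.2067]
contact_force: [1.8, -2.9, 7.4]
tool_pos: [0.4861, -0.0159, 0.2067]
contact_force: [1.1, -3.0, 7.8]
tool_pos: [0.4844, -0.0108, 0.2066]
contact_force: [0.8, -3.3, 8.2]
c [0.5372 0.0043]
0 turned 0.06 th -1.962 r 0.0549 Ft 3.94 Fr -1.19 Fz 1.8
1 turned 0.16 th -2.068 r 0.0550 Ft 3.34 Fr -4.54 Fz 3.4
2 turned 0.27 th -2.170 r 0.0550 Ft 3.71 Fr -5.20 Fz 3.3
3 turned 0.36 th -2.267 r 0.0551 Ft 3.10 Fr -3.77 Fz 2.4
4 turned 0.46 th -2.368 r 0.0550 Ft 3.21 Fr -3.85 Fz 4.2
5 turned 0.56 th -2.465 r 0.0550 Ft 4.94 Fr -2.96 Fz 6.7
6 turned 0.66 th -2.566 r 0.0550 Ft 3.89 Fr -1.77 Fz 6.8
7 turned 0.76 th -2.664 r 0.0550 Ft 3.40 Fr -0.27 Fz 7.4
8 turned 0.86 th -2.765 r 0.0550 Ft 3.19 Fr 0.08 Fz 7.8
9 turned 0.96 th -2.862 r 0.0550 Ft 3.39 Fr 0.14 Fz 8.2
```

```bash
(python3 -m inch '-0.0054 0.0010 -0.0005 0 0 0 1'; python3 -m inch '-0.0055 0.0005 -0.0005 0 0 0 1'; python3 -m inch '-0.0055 -0.0001 -0.0005 0 0 0 1'; python3 -m inch '-0.0055 -0.0006 0 0 0 0 1';python3 -m inch '-0.0053 -0.0012 0 0 0 0 1') | tee log3 >/dev/null
python3 -c "
from h import *
ana()"
```

```text
c [0.5372 0.0043]
0 turned 0.06 th -1.962 r 0.0549 Ft 3.94 Fr -1.19 Fz 1.8
1 turned 0.16 th -2.068 r 0.0550 Ft 3.34 Fr -4.54 Fz 3.4
2 turned 0.27 th -2.170 r 0.0550 Ft 3.71 Fr -5.20 Fz 3.3
3 turned 0.36 th -2.268 r 0.0551 Ft 3.10 Fr -3.77 Fz 2.4
4 turned 0.46 th -2.368 r 0.0550 Ft 3.21 Fr -3.86 Fz 4.2
5 turned 0.56 th -2.466 r 0.0550 Ft 4.94 Fr -2.96 Fz 6.7
6 turned 0.66 th -2.566 r 0.0550 Ft 3.89 Fr -1.77 Fz 6.8
7 turned 0.76 th -2.665 r 0.0550 Ft 3.40 Fr -0.27 Fz 7.4
8 turned 0.86 th -2.765 r 0.0550 Ft 3.19 Fr 0.08 Fz 7.8
9 turned 0.96 th -2.863 r 0.0550 Ft 3.39 Fr 0.14 Fz 8.2
10 turned 1.06 th -2.964 r 0.0550 Ft 3.66 Fr -0.56 Fz 4.6
11 turned 1.16 th -3.068 r 0.0550 Ft 3.28 Fr -0.96 Fz 3.5
12 turned 1.27 th -3.174 r 0.0550 Ft 4.54 Fr 1.25 Fz 5.1
13 turned 1.38 th -3.280 r 0.0550 Ft 3.52 Fr 1.33 Fz 7.1
14 turned 1.48 th -3.381 r 0.0550 Ft 3.07 Fr 2.03 Fz 7.2
```

```bash
(python3 -m inch '-0.0053 -0.0014 -0.0005 0 0 0 1'; python3 -m inch '-0.0050 -0.0022 -0.0005 0 0 0 1'; python3 -m inch '-0.0048 -0.0027 0 0 0 0 1'; python3 -m inch '-0.0045 -0.0031 0 0 0 0 1';python3 -m inch '-0.0042 -0.0036 0 0 0 0 1') | tee log4 >/dev/null
python3 -c "
from h import *
ana()
table(.538,.004,.055,-3.904,24)"|grep -v '^. turned'
```

```text
c [0.5372 0.0044]
10 turned 1.06 th -2.963 r 0.0550 Ft 3.66 Fr -0.56 Fz 4.6
11 turned 1.16 th -3.067 r 0.0550 Ft 3.28 Fr -0.96 Fz 3.5
12 turned 1.27 th -3.173 r 0.0549 Ft 4.54 Fr 1.26 Fz 5.1
13 turned 1.38 th -3.279 r 0.0549 Ft 3.52 Fr 1.33 Fz 7.1
14 turned 1.48 th -3.381 r 0.0550 Ft 3.07 Fr 2.03 Fz 7.2
15 turned 1.58 th -3.479 r 0.0550 Ft 4.13 Fr -0.92 Fz 3.5
16 turned 1.68 th -3.581 r 0.0551 Ft 3.51 Fr -0.77 Fz 2.6
17 turned 1.78 th -3.684 r 0.0550 Ft 3.78 Fr 1.23 Fz 5.1
18 turned 1.88 th -3.788 r 0.0550 Ft 3.78 Fr 0.03 Fz 5.3
19 turned 1.99 th -3.890 r 0.0550 Ft 4.18 Fr -0.20 Fz 5.3
 1 th -4.004  -0.0038 -0.0040
 2 th -4.104  -0.0033 -0.0043
 3 th -4.204  -0.0030 -0.0047
 4 th -4.304  -0.0024 -0.0049
 5 th -4.404  -0.0019 -0.0052
 6 th -4.504  -0.0014 -0.0053
 7 th -4.604  -0.0009 -0.0054
 8 th -4.704  -0.0003 -0.0055
 9 th -4.804  0.0002 -0.0055
10 th -4.904  0.0008 -0.0054
11 th -5.004  0.0013 -0.0054
12 th -5.104  0.0019 -0.0052
13 th -5.204  0.0023 -0.0049
14 th -5.304  0.0028 -0.0047
15 th -5.404  0.0033 -0.0045
16 th -5.504  0.0037 -0.0040
17 th -5.604  0.0041 -0.0037
18 th -5.704  0.0045 -0.0032
19 th -5.804  0.0047 -0.0028
20 th -5.904  0.0050 -0.0023
21 th -6.004  0.0052 -0.0017
22 th -6.104  0.0054 -0.0013
23 th -6.204  0.0054 -0.0007
24 th -6.304  0.0055 -0.0002
```

```bash
(python3 -m inch '-0.0038 -0.0040 0 0 0 0 1'; python3 -m inch '-0.0033 -0.0043 0 0 0 0 1'; python3 -m inch '-0.0030 -0.0047 0 0 0 0 1'; python3 -m inch '-0.0024 -0.0049 0 0 0 0 1') | tee log5 >/dev/null
python3 -c "
from h import *
ana()
b=grab_frame('side')
cv2.imwrite('pics/t4.png',cv2.resize(b[190:290,240:340],None,fx=6,fy=6,interpolation=2))
"|grep -v -e '^. turned' -e '^1. turned'
```

```text
c [0.5372 0.0044]
20 turned 2.09 th -3.991 r 0.0550 Ft 4.28 Fr 0.43 Fz 5.0
21 turned 2.19 th -4.091 r 0.0550 Ft 3.07 Fr 0.35 Fz 5.6
22 turned 2.29 th -4.192 r 0.0550 Ft 3.51 Fr 0.51 Fz 5.5
23 turned 2.39 th -4.293 r 0.0550 Ft 3.40 Fr -0.01 Fz 5.3
```

View pics/t4.png

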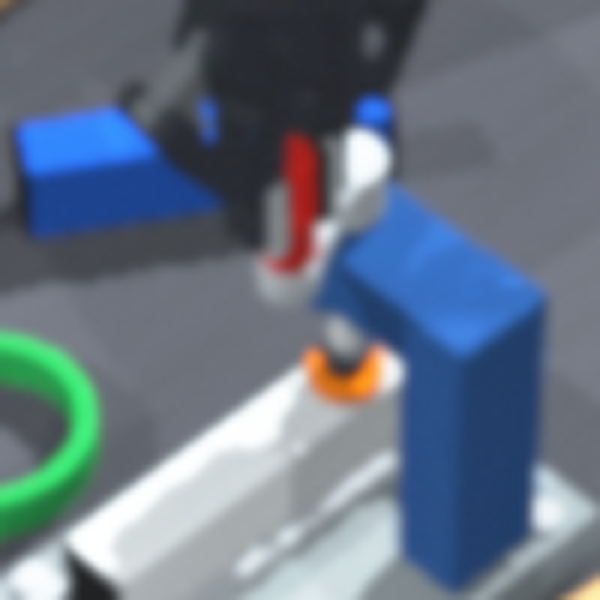

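```bash
python3 -c "
from h import *
a=np.linspace(0,6.28,60)
for z in (.07,.074,.078,.082,.086,.09):
    q=np.array([proj('side',[.5372+.015*np.cos(t),.0044+.015*np.sin(t),z]) for t in a])
    print(z,(np.r_[q[:,0].min(),q[:,0].max(),q[:,1].max()]-[240,240,190])*6)
"
```

```text
0.07 [301.1889 379.7965 416.2725]
0.074 [301.1042 379.8711 409.2308]
0.078 [301.0191 379.9459 402.1604]
0.082 [300.9337 380.0211 395.061 ]
0.086 [300.8479 380.0966 387.9324]
0.09 [300.7618 380.1724 380.7744]
```

```bash
(python3 -m inch '-0.0019 -0.0052 0 0 0 0 1'; python3 -m inch '-0.0014 -0.0053 0 0 0 0 1'; python3 -m inch '-0.0009 -0.0054 0 0 0 0 1'; python3 -m inch '-0.0003 -0.0055 0 0 0 0 1'; python3 -m inch '0.0002 -0.0055 0 0 0 0 1'; python3 -m inch '0.0008 -0.0054 0 0 0 0 1') | tee log6 >/dev/null
python3 -c "
from h import *
ana()
"|grep -v -e '^. turned' -e '^1. turned'
```

```text
c [0.5372 0.0044]
20 turned 2.09 th -3.991 r 0.0550 Ft 4.28 Fr 0.43 Fz 5.0
21 turned 2.19 th -4.091 r 0.0550 Ft 3.07 Fr 0.35 Fz 5.6
22 turned 2.29 th -4.192 r 0.0550 Ft 3.51 Fr 0.51 Fz 5.5
23 turned 2.39 th -4.292 r 0.0550 Ft 3.40 Fr -0.01 Fz 5.3
24 turned 2.48 th -4.389 r 0.0551 Ft 2.50 Fr 0.42 Fz 5.6
25 turned 2.59 th -4.492 r 0.0550 Ft 2.83 Fr -0.29 Fz 5.4
26 turned 2.69 th -4.592 r 0.0550 Ft 3.64 Fr 0.74 Fz 6.0
27 turned 2.79 th -4.692 r 0.0550 Ft 4.29 Fr 0.59 Fz 7.4
28 turned 2.89 th -4.794 r 0.0551 Ft 2.87 Fr -0.53 Fz 4.7
29 turned 2.99 th -4.893 r 0.0550 Ft 3.60 Fr -0.35 Fz 6.1
```

```bash
(python3 -m inch '0.0013 -0.0054 0 0 0 0 1'; python3 -m inch '0.0019 -0.0052 0 0 0 0 1'; python3 -m inch '0.0023 -0.0049 0 0 0 0 1'; python3 -m inch '0.0028 -0.0047 0 0 0 0 1'; python3 -m inch '0.0033 -0.0045 0 0 0 0 1') | tee log7 >/dev/null
python3 -c "
from h import *
ana()
b=grab_frame('side')
cv2.imwrite('pics/t5.png',cv2.resize(b[190:290,240:340],None,fx=6,fy=6,interpolation=2))
"|grep -v -e '^. turned' -e '^1. turned'
```

```text
c [0.5372 0.0044]
20 turned 2.09 th -3.991 r 0.0550 Ft 4.28 Fr 0.43 Fz 5.0
21 turned 2.19 th -4.091 r 0.0550 Ft 3.07 Fr 0.35 Fz 5.6
22 turned 2.29 th -4.192 r 0.0550 Ft 3.51 Fr 0.51 Fz 5.5
23 turned 2.39 th -4.292 r 0.0550 Ft 3.40 Fr -0.01 Fz 5.3
24 turned 2.48 th -4.389 r 0.0551 Ft 2.50 Fr 0.42 Fz 5.6
25 turned 2.59 th -4.492 r 0.0550 Ft 2.83 Fr -0.29 Fz 5.4
26 turned 2.69 th -4.592 r 0.0550 Ft 3.64 Fr 0.74 Fz 6.0
27 turned 2.79 th -4.692 r 0.0550 Ft 4.29 Fr 0.59 Fz 7.4
28 turned 2.89 th -4.794 r 0.0551 Ft 2.87 Fr -0.53 Fz 4.7
29 turned 2.99 th -4.893 r 0.0550 Ft 3.60 Fr -0.35 Fz 6.1
30 turned 3.09 th -4.994 r 0.0550 Ft 3.40 Fr -0.46 Fz 5.9
31 turned 3.19 th -5.094 r 0.0550 Ft 4.16 Fr -0.37 Fz 6.2
32 turned 3.29 th -5.192 r 0.0550 Ft 4.38 Fr -0.25 Fz 5.9
33 turned 3.39 th -5.291 r 0.0550 Ft 4.14 Fr -0.43 Fz 6.1
34 turned 3.49 th -5.392 r 0.0550 Ft 4.73 Fr -0.99 Fz 6.2
```

View pics/t5.png

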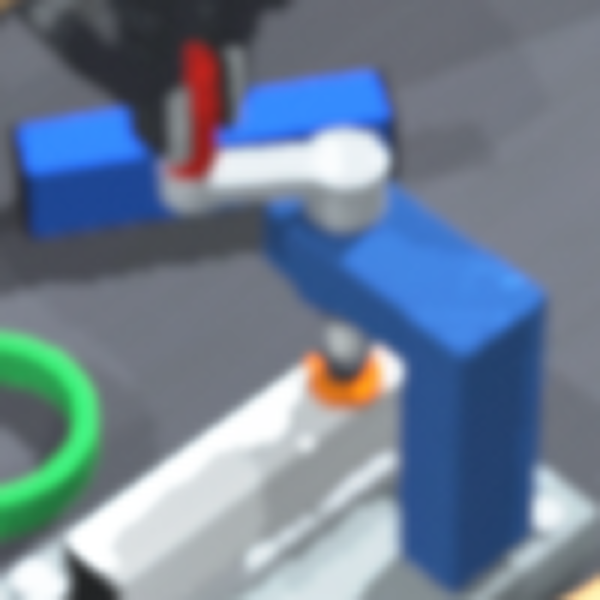

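```bash
(python3 -m inch '0.0037 -0.0040 0 0 0 0 1'; python3 -m inch '0.0041 -0.0037 0 0 0 0 1') | tee log8 >/dev/null
python3 - <<'E' | grep -v -e '^. turned' -e '^[12]. turned'
from h import *
ana()
b=grab_frame('side')
cv2.imwrite('pics/t6.png',cv2.resize(b[190:290,240:340],None,fx=6,fy=6,interpolation=2))
for n in (4,5,6):
    i=cv2.imread(f'pics/t{n}.png').astype(int); m=(i[...,2]>180)&(i[...,1]>70)&(i[...,1]<170)&(i[...,0]<90); m[:300]=0
    y,x=np.nonzero(m);print(n,m.sum(),y.max(),y.min(),x.min(),x.max(),[np.nonzero(m[:,c])[0].max() for c in (330,340,350,360)])
E
```

```text
c [0.5372 0.0044]
30 turned 3.09 th -4.994 r 0.0550 Ft 3.41 Fr -0.46 Fz 5.9
31 turned 3.19 th -5.094 r 0.0550 Ft 4.16 Fr -0.37 Fz 6.2
32 turned 3.29 th -5.192 r 0.0550 Ft 4.38 Fr -0.25 Fz 5.9
33 turned 3.39 th -5.290 r 0.0550 Ft 4.14 Fr -0.43 Fz 6.1
34 turned 3.49 th -5.392 r 0.0550 Ft 4.73 Fr -0.99 Fz 6.2
35 turned 3.58 th -5.485 r 0.0550 Ft 4.83 Fr -1.35 Fz 5.6
36 turned 3.68 th -5.585 r 0.0551 Ft 3.88 Fr -0.27 Fz 6.1
4 1642 399 351 310 374 [np.int64(396), np.int64(399), np.int64(399), np.int64(398)]
5 1572 404 358 314 374 [np.int64(401), np.int64(403), np.int64(404), np.int64(404)]
6 1485 404 359 314 374 [np.int64(401), np.int64(403), np.int64(404), np.int64(404)]
```

```bash
(python3 -m inch '0.0023 -0.0017 0 0 0 0 1'; python3 -m inch '0.0022 -0.0015 0 0 0 0 1'; python3 -m inch '0.0024 -0.0014 0 0 0 0 1'; python3 -m inch '0.0024 -0.0013 0 0 0 0 1') | tee log9 >/dev/null
sed -i 's/^    print("c",c)/    t=-1.904-th;a=min(((sum(((ft-A-2.1*np.clip(t-k,0,None)))[1:]**2),A,k) for A in np.arange(3,4.2,.05) for k in np.arange(2,4.5,.05)));print("fit",a)\n    print("c",c)/' h.py
python3 - <<'E' | grep -v -e '^. turned' -e '^[12]. turned'
from h import *
ana()
b=grab_frame('side')
cv2.imwrite('pics/t7.png',cv2.resize(b[190:290,240:340],None,fx=6,fy=6,interpolation=2))
E
```

```text
fit (np.float64(12.569187315501924), np.float64(3.549999999999998), np.float64(3.0499999999999963))
c [0.5372 0.0044]
30 turned 3.09 th -4.994 r 0.0550 Ft 3.41 Fr -0.46 Fz 5.9
31 turned 3.19 th -5.094 r 0.0550 Ft 4.16 Fr -0.37 Fz 6.2
32 turned 3.29 th -5.192 r 0.0550 Ft 4.38 Fr -0.25 Fz 5.9
33 turned 3.39 th -5.290 r 0.0550 Ft 4.14 Fr -0.43 Fz 6.1
34 turned 3.49 th -5.392 r 0.0550 Ft 4.73 Fr -0.99 Fz 6.2
35 turned 3.58 th -5.485 r 0.0550 Ft 4.83 Fr -1.35 Fz 5.6
36 turned 3.68 th -5.585 r 0.0551 Ft 3.88 Fr -0.27 Fz 6.1
37 turned 3.73 th -5.638 r 0.0550 Ft 6.16 Fr -0.87 Fz 5.9
38 turned 3.78 th -5.685 r 0.0550 Ft 4.69 Fr -0.67 Fz 5.8
39 turned 3.83 th -5.734 r 0.0550 Ft 4.17 Fr -0.49 Fz 5.7
40 turned 3.88 th -5.783 r 0.0550 Ft 5.97 Fr -0.50 Fz 5.0
```

View pics/t7.png

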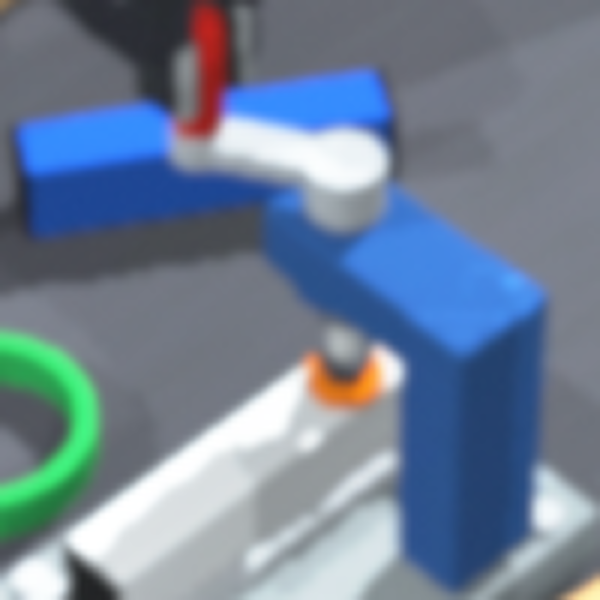

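```bash
python3 -m inch '-0.0007 0.0004 0 0 0 0 1;0 0 0 0 0 0 1;0 0 0 0 0 0 1'; python3 -m inch '0 0 0 0 0 0 0.7;0 0 0 0 0 0 0.6;0 0 0 0 0 0 0.5;0 0 0 0 0 0 0.3;0 0 0 0 0 0 0;0 0 0 0 0 0 0;0 0 0 0 0 0 0'; python3 -c "
from h import *
b=grab_frame('side')
cv2.imwrite('pics/t8.png',cv2.resize(b[140:290,220:370],None,fx=4,fy=4,interpolation=2))"
```

```text
time: 11.47
tool_pos: [0.5857, 0.0304, 0.2067]
tool_rot: [-0.001, 0.707, -0.707, -0.001]
contact_force: [0.7, 2.2, 3.9]
gripper_width: 0.219
time: 12.05
tool_pos: [0.5853, 0.0291, 0.2067]
tool_rot: [-0.0, -0.707, 0.707, 0.0]
contact_force: [0.3, 0.7, -0.2]
gripper_width: 0.998
```

View pics/t8.png

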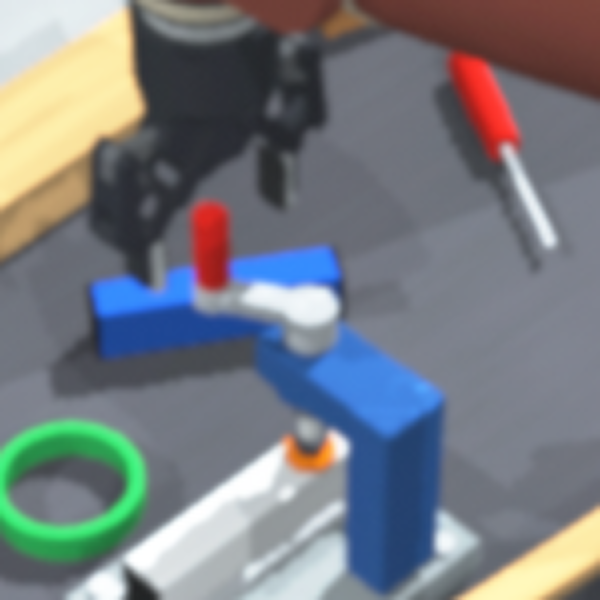

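```bash
python3 -m inch '0 0 -0.02 0 0 0 0;0 0 -0.035 0 0 0 0;0 0 -0.035 0 0 0 0;0 0 -0.03 0 0 0 0;0.035 0.005 0 0 0 0 0;0.04 0.005 0 0 0 0 0;0.04 0.005 0 0 0 0 0;0.04 0.005 0 0 0 0 0;0.04 0.005 0 0 0 0 0;0.04 0.005 0 0 0 0 0';python3 -m inch '0.04 0.005 0 0 0 0 0;0.04 0.005 0 0 0 0 0;0.04 0.005 0 0 0 0 0;0 0 0 0 0 0 0;0 0 0 0 0 0 0'; python3 -c "
from h import *
b=grab_frame('side');a=grab_frame('top')
cv2.imwrite('pics/s9.png',b);cv2.imwrite('pics/t9.png',cv2.resize(a[185:275,235:365],None,fx=6,fy=6,interpolation=2))
cv2.imwrite('pics/t9f.png',a)"
```

```text
time: 12.93
tool_pos: [0.5548, -0.2076, 0.3271]
tool_rot: [0.0, -0.707, 0.707, -0.0]
contact_force: [0.7, 0.5, -0.0]
gripper_width: 0.997
time: 13.35
tool_pos: [0.5396, -0.3276, 0.3262]
tool_rot: [0.0, -0.706, 0.708, 0.001]
contact_force: [0.3, 0.4, -0.4]
gripper_width: 1.006
```

View pics/s9.png

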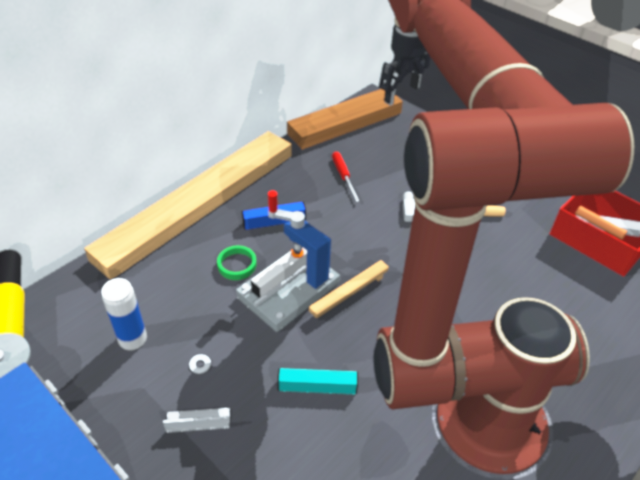

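View pics/t9.png

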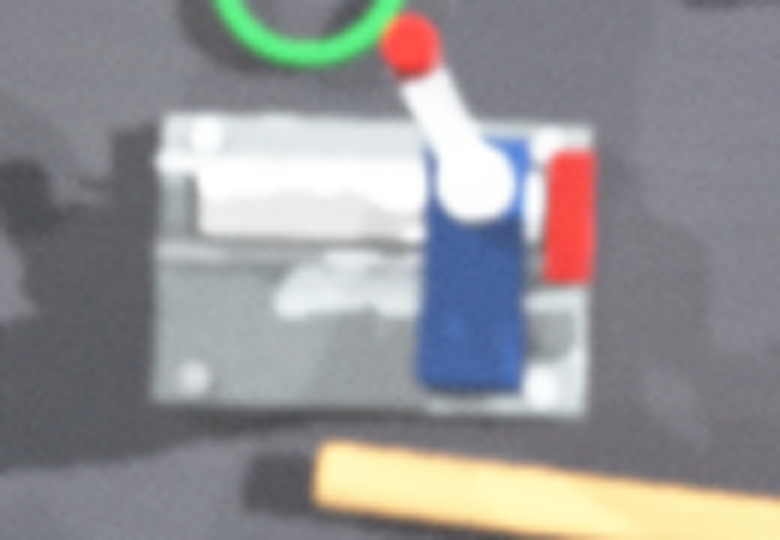

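```bash
python3 -c "
from h import *
print(onz('top',*T(197,190),.07),onz('top',*T(546,200),.065))
a=cv2.imread('pics/t9f.png');cv2.imwrite('pics/z9.png',cv2.resize(a[203:237,305:340],None,fx=16,fy=16,interpolation=0))"
```

```text
[0.5438 0.1304 0.07  ] [ 0.5429 -0.0273  0.065 ]
```

View pics/z9.png

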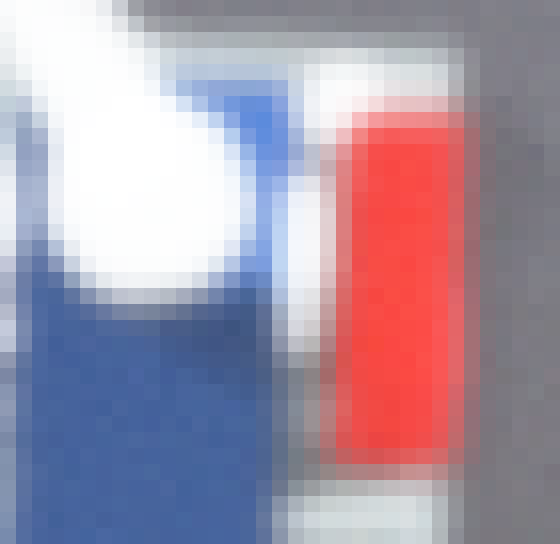

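```bash
python3 -c "
from plant import *
print(job_done())"
```

```text
the job is handed in; nothing more can be done
None
```

The tube is pushed home against the red stop and clamped. I let go and handed the job in at about 13.5 s of the 67 s allowed.

- **Tube home:** I pushed it with closed fingers until it stalled. The push force rose from 3.7 N to about 20 N with no further movement. The last top picture shows the tube meeting the red stop with no dark gap. Between its outer end and the stop I measured 158 mm, where the tube is 160 mm long; that is within the calibration error.
- **Clamp snug:** I turned the crank about 3.88 rad clockwise.
  - **Contact:** turning force put it at 3.05 rad and the side pictures, where the pad stopped descending, at about 3.13 rad.
  - **Load:** this leaves about 0.75–0.83 rad past contact, so roughly 23–25 N on the pad. Single force readings scattered by up to about 1 N, so 17–32 N is possible, still inside the 12–45 N range.
- **After letting go:** the crank stayed where it was, the wrist force was about zero, and the bystanders in view looked unmoved in the last side picture. I compared them by eye and did not measure them.

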